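Reload the two-cavity badge die

TASK

Reload the badge die: first lift the finished brass part out of the square die and set it down in the grey tray, then load the square blank and the round blank from the blue mat, each flat and fully home in the die cavity of its own shape. Once both blanks are in, swing the yellow retaining bar by its red knob all the way to its stop, so that it lies across both blanks. Set the parts down rather than dropping or throwing them, and leave the other things on the bench where they are.

Things in the scene. Friction and masses are not known exactly. Their poses are not given: they have to be found in the camera images.
- station: green base plate of the die set, 125 (x) x 240 (y) x 12 mm, fixed to the bench; origin at the centre of its underside. The two die blocks stand on it at x = 0, y = +63 mm and y = -63 mm of its frame (either may be on either side), with the same yaw; the bar's pivot stands between them at x = y = 0
- bar (a joint): angle of the yellow retaining bar about its upright pivot at the station's origin, rad: 0 = at its stop, along the station's y, across both cavities; about 1.57 = turned clear, along the station's x. The bar is 190 x 20 mm, pivoted at its middle, its underside 43 mm and top 51 mm above the bench. Slight friction (about 1.5 N at the knob); it stays where it is left
- bar_knob (a point): point on the upright red knob at one end of the bar, 71 mm above the bench, 85 mm from the pivot. The knob is a cylinder 18 mm in diameter from 51 to 88 mm above the bench. At bar angle a it stands at (-85 sin a, 85 cos a) mm in the station's frame, so it comes from the robot's side to the station's +y side as the bar closes
- die_square: bare steel die block, 88 (x) x 90 (y) x 22 mm, fixed, its underside 12 mm and its top 34 mm above the bench; origin at the centre of its underside. A square cavity, 46 x 46 mm, 7 mm deep, with 3 mm chamfered edges, lies at its centre, sides along its x and y
- die_square_hole0 (a point): centre of the mouth of the square cavity, level with the block's top (34 mm above the bench)
- die_round: bare steel die block of the same size with a round cavity, 56 mm in diameter, 7 mm deep, 3 mm chamfer, at its centre
- die_round_hole0 (a point): centre of the mouth of the round cavity, 34 mm above the bench
- blank_square: plain flat brass square, 42 x 42 x 12 mm, lying on the blue mat; origin at its middle (6 mm above its underside), x and y along its sides. Seated, it stands 5 mm proud of its die
- blank_round: plain flat brass disc, 52 mm in diameter, 12 mm thick, lying on the blue mat; origin at its middle (6 mm above its underside). Seated, it stands 5 mm proud of its die
- finished: finished brass part, at the start in the square cavity: a square foot 42 x 42 x 8 mm with a round stud 26 mm in diameter and 20 mm tall standing on it (28 mm in all); origin at the centre of its underside
- tray: grey open tray, 150 x 150 mm, 35 mm tall, walls 4 mm, fixed to the bench; origin at the centre of its underside
- tray_in (a point): centre of the tray's inner floor, 4 mm above the bench
- mat: thin blue mat on which the blanks lie, 250 (x) x 120 (y) x 4 mm, fixed; origin at the centre of its underside. Mat and tray are one on each side of the die set, either way round
- screwdriver: hand screwdriver lying on the bench between the robot and the die set; bystander
- mallet: hammer lying on the bench beyond the die set; bystander
- tumbler: steel drinking tumbler, 80 mm across, 150 mm tall, on the robot's left; bystander
- housing: bright green moulded device housing, 100 x 160 x 50 mm, at the back left; bystander
- spanner: steel spanner lying on the far right; bystander
- screw_jar: small clear jar, 56 mm across, 70 mm tall, at the back right; bystander
- tape_roll: black ring of tape lying flat, 90 mm across, 24 mm tall, on the right; bystander
There are look-alikes about, which are no part of the job. What is shaped like the blank_square but black is not meant. Of the things that look like the finished, the smaller one is meant.

How it is judged:
By the outcome, as a careful person would: the job done as asked, in the order asked, and still so for the second after the job is handed in, with the robot touching nothing.
It also fails if it takes over 72 s, if anything falls off the work surface, if the arm or the gripper's body presses on something with over 40 N, if the wrist force passes 120 N, or if a joint passes its speed limit or range.

ROBOT

A 6-joint arm with a two-finger parallel gripper is mounted at the origin on the work surface. World frame = base frame: x ahead of the robot, y to its left, z up, the work surface at z = 0. Lengths are in m, angles in rad, forces in N, time in s.
With the tool pointing down it reaches from about 0.4 to 0.825 m from the base axis. Payload 7 kg.
Tool frame: the origin (TCP) lies on the centre line of the jaws, within the pads' length; the fingertips stand 22 mm ahead of it and the grasp point (between the pads) lies 3 mm ahead of it; z points along the fingers, y is the line along which they close (so a half turn about z gives the same grasp; the last joint's range is limited). The gripper opens to 88 mm and grips with 3 to 60 N. Pads are 19 mm wide; open, the fingers measure 130 mm over their backs; the gripper's body (78 mm by 193 mm) begins 47 mm behind the grasp point.
Start: joints at [-0.931, 0.359, 0.012, 0, -1.224, -0.288], TCP at [0.233, -0.634, 0.224] pointing down, gripper open.
Joint ranges: [-3.07, 3.07], [-1.43, 2.12], [-1.02, 1.25], [-3.03, 1.67], [-3.05, -0], [-3.03, 3.03]. Speed limits (rad/s): [2.39, 2.39, 3.01, 3.14, 3.14, 3.14].

INTERFACE

Orientations are given as [roll, pitch, yaw] about the fixed x, y, z axes, in that order (R = Rz(yaw) Ry(pitch) Rx(roll)).
In Python, from station import arm gives the robot as it stands.
- The arm moves only by the tool arm_command, never from a script. Its argument "series" is one flat list of numbers, 7 for each row, row after row: the turn, a rotation vector about the tool's x, y, z each as a share of 90 degrees, from -1 to 1, then the shift along the tool's x, y, z each as a share of 0.1 m, from -1 to 1, then the opening, from 0 (shut) to 1 (fully open). A call has 1 to 8 rows; each row is the pose to reach, as a shift and turn from the pose commanded when the call began, along the tool's axes at that moment; what a row does not reach only later rows make up. A row lasts 1/8 s, in which the tool goes at most 62.5 mm and 10.7 degrees, less where a joint would pass 70% of its speed; a pose out of reach is approached as far as the arm can. A call with a number of a shift or a turn outside -1 to 1 is refused whole. A call with a gripper value outside its range is refused whole. The fingers move at their own pace and stop on an object; "force" is the grip in N (left out, the last holds). Time passes only in rows, so rows that repeat a pose let the fingers close. It gives the time, the measured TCP pose, the force, the opening and the grip force at its end, in the units of the state.
- arm.get_state(): the state, without advancing time (a new reading comes with each control period).
- arm.grab_frame(name): name is "side" or "top"; returns the picture (400x640x3 uint8, blue, green, red); there is no depth.
- arm.camera_model(name): a dict with "fovy" (degrees; the focal length in pixels is half the picture's height over the tangent of half this angle, whatever the lens; pixels are square), "cx", "cy" (the principal point, pixels), "pose" (4x4, takes a point from camera to world coordinates). Camera axes: x right, y down, z forward; pixel columns grow to the right and rows downward; lengths in m; the calibration is good to about 2 mm. A picture is of the moment at which its call begins. camera_model takes no time and is no camera call.
- arm.job_done(): hands the job in; it is judged then, once.
The state is a dict: "t": time; "q": joint angles; "qd": joint speeds; "joint_efforts": joint torques, N m; "eef_pos": TCP position; "ee_rot": TCP orientation; "force": force on the tool from outside, world axes, zero at the start; "moment": the same for the moment, N m; "width": finger opening in m; "gripper_force": force on a finger pad.
Only numpy, scipy, OpenCV 4.12 (cv2) and the standard library are available. Lean on these libraries where they do the work, as an engineer would, in place of code of your own. Each camera call takes 0.05 s, during which the arm holds its last target. There are 200 camera calls.

## Working session

There is one attempt and no reset: what is moved stays moved. The work goes in short steps, Python scripts to look and compute and a tool call to move; the robot and the scene stay as the last step left them, time stands still between calls to the robot, and variables do not carry over. Pictures are saved under pics/ and viewed, at most 14 in all, crops included, and the job is handed in when it is done.

Besides the shell and the picture viewer there is one more tool, called after "Request:" as name(argument=value, ...) on one line, values as JSON. arm_command: Moves the arm, as the interface text tells. Its arguments: {"type":"object","properties":{"series":{"type":"array"},"force":{"type":"number"}},"required":["series"]}

```bash
mkdir -p pics; ls; python3 - <<'E'
from station import arm
import cv2,numpy as np
for n in("top","side"):
    im=arm.grab_frame(n); cv2.imwrite(f"pics/{n}0.png",im)
    m=arm.camera_model(n); print(n,m["fovy"],m["cx"],m["cy"],np.round(m["pose"],4).tolist(), [k for k in m])
s=arm.get_state();print(s)
E
```

```text
pics
top 43.97402775408769 322.708639300423 204.62293629529756 [[-0.0269, -0.9966, 0.0777, 0.4136], [-0.9994, 0.0251, -0.0231, 0.0284], [0.0211, -0.0783, -0.9967, 1.5286], [0.0, 0.0, 0.0, 1.0]] ['fovy', 'cx', 'cy', 'pose']
side 42.02746698602498 317.075648634799 199.47876689540962 [[0.9998, 0.0005, 0.0183, 0.5087], [-0.0133, -0.6671, 0.7449, -1.2311], [0.0126, -0.745, -0.6669, 1.2052], [0.0, 0.0, 0.0, 1.0]] ['fovy', 'cx', 'cy', 'pose']
{'t': 0.1, 'q': array([-9.30897454e-01,  3.59322878e-01,  1.11804333e-02, -3.25008111e-04,
       -1.22413126e+00, -2.88086374e-01]), 'qd': array([-0.00115134, -0.00290832,  0.00326474,  0.00103392, -0.00017901,
        0.00099637]), 'joint_efforts': array([ 4.44035140e-04, -5.84162164e+01,  2.93753707e+01,  7.01552868e+00,
        1.01687363e-02, -7.44219960e-05]), 'eef_pos': array([ 0.23242383, -0.63325179,  0.22272154]), 'ee_rot': array([ 3.14008934e+00, -1.26834170e-04, -2.78989071e+00]), 'force': array([-0.56465156, -0.27571615,  0.15643592]), 'moment': array([0.01289851, 0.01441569, 0.02442595]), 'gripper_force': 0.0, 'width': 0.08777846014700161}
```

View pics/top0.png

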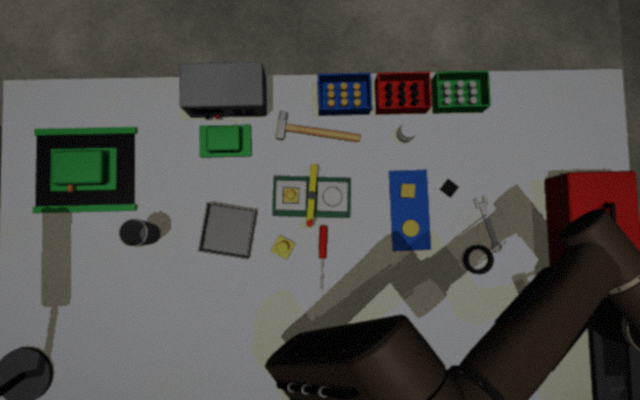

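View pics/side0.png

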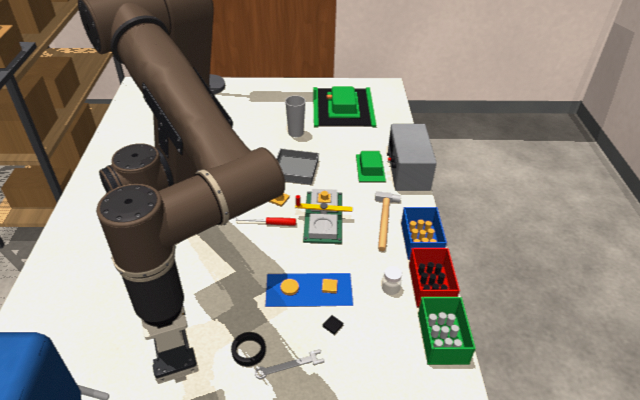

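Top view: finished candidates are the small one in the left die (291,195) and the larger look-alike on the bench (284,246). I choose the one in the die. Square blank candidates are the brass one (408,190) and the black one (449,188), and I choose the brass one. The disc is at (411,228), the tray at (228,230), and the knob at (310,223) with the bar clear.

```bash
cat > h.py <<'E'
from station import arm
import cv2,numpy as np
def ray(n,px,z):
    m=arm.camera_model(n);f=200/np.tan(np.radians(m["fovy"]/2));P=m["pose"]
    px=np.atleast_2d(np.asarray(px,float))
    d=np.c_[(px[:,0]-m["cx"])/f,(px[:,1]-m["cy"])/f,np.ones(len(px))]@P[:3,:3].T
    return P[:3,3]+d*((z-P[2,3])/d[:,2])[:,None]
def pix(n,p):
    m=arm.camera_model(n);f=200/np.tan(np.radians(m["fovy"]/2));P=m["pose"]
    c=(np.asarray(p,float)-P[:3,3])@P[:3,:3]
    return c[:2]/c[2]*f+[m["cx"],m["cy"]]
def blobs(n,im,lo,hi,z,box,amin=20):
    x0,y0,x1,y1=box;s=4
    c=cv2.resize(im[y0:y1,x0:x1],None,fx=s,fy=s,interpolation=cv2.INTER_CUBIC)
    k=cv2.inRange(cv2.cvtColor(c,cv2.COLOR_BGR2HSV),lo,hi)
    for q in cv2.findContours(k,cv2.RETR_EXTERNAL,cv2.CHAIN_APPROX_NONE)[0]:
        if cv2.contourArea(q)<amin*s*s: continue
        p=(q[:,0]+.5)/s-.5+[x0,y0]
        w=ray(n,p,z)[:,:2]
        r=cv2.minAreaRect((w*1000).astype(np.float32))
        M=cv2.moments((w*1000).astype(np.float32).reshape(-1,1,2))
        yield p.mean(0).round(1),np.round(r[0],1),np.round(r[1],1),round(r[2],1),np.round([M["m10"]/M["m00"],M["m01"]/M["m00"]],1)
E
python3 - <<'E'
from h import *
t=cv2.imread("pics/top0.png");s=cv2.imread("pics/side0.png")
def go(l,*a):
    for b in blobs(*a): print(l,*b)
br=((12,110,120),(32,255,255)); gr=((50,80,20),(90,255,160)); bl=((100,120,40),(125,255,255))
go("blank T","top",t,*br,.016,(385,165,435,255))
go("blank S","side",s,*br,.016,(262,270,356,308))
go("fin T","top",t,*br,.035,(280,183,304,207))
go("decoy T","top",t,*br,.008,(265,230,300,262))
go("station T","top",t,*gr,.012,(265,168,360,222))
go("station S","side",s,*gr,.012,(298,180,350,248))
go("mat T","top",t,*bl,.004,(380,160,440,260))
go("tray T","top",t,(0,0,40),(180,60,150),.035,(190,195,262,265))
go("knob T","top",t,(0,150,80),(8,255,255),.088,(300,212,318,228),)
go("bar T","top",t,(22,150,100),(34,255,255),.051,(302,160,322,225))
go("bar S","side",s,(22,150,100),(34,255,255),.051,(292,195,358,218))
c=cv2.resize(t[160:265,190:460],None,fx=2.9,fy=2.9,interpolation=cv2.INTER_CUBIC)
d=cv2.resize(s[175:310,255:360],None,fx=2.9*.78,fy=2.9*.78,interpolation=cv2.INTER_CUBIC)
o=np.zeros((c.shape[0]+d.shape[0],c.shape[1],3),np.uint8);o[:c.shape[0]]=c;o[c.shape[0]:,:d.shape[1]]=d
cv2.imwrite("pics/crop.png",o)
E
```

```text
blank T [410.2 227.8] [ 453.3 -273.3] [43.1 42.6] 43.0 [ 453.6 -273. ]
blank T [407.7 190.2] [ 569.2 -269.4] [35.3 35.7] 82.6 [ 569.4 -269.3]
blank S [329.3 285.5] [ 571.5 -275.7] [47.9 40.9] 86.1 [ 571.7 -275.8]
blank S [289.3 286.5] [ 456.1 -278.8] [55.6 49.9] 89.8 [ 456.1 -278.8]
fin T [287.7 194.7] [562.3  95.8] [24.9 36. ] 86.2 [563.   96.2]
decoy T [283.1 247.1] [405.5 119.5] [52.3 52. ] 60.2 [402.9 124. ]
station T [285.1 209.6] [516.9 103.5] [113.4  49.5] 61.6 [512.   97.4]
station T [338.3 205.8] [551.4 -36.5] [106.7 112.4] 86.9 [513.1 -40.1]
station T [331.7 179.2] [610.2 -36.4] [89.6  9.6] 87.5 [610.  -36.3]
station T [294.2 178.4] [616.3  82.7] [94.9 19.5] 79.3 [615.9  81.5]
station S [322.6 227.6] [557.9 -24.9] [151.6 120.1] 86.8 [557.2 -37.8]
station S [339.4 199.2] [618.4 103.6] [56.7 10.4] 87.5 [618.2 102.5]
station S [308.4 197.8] [511.6 110.7] [51.1 11.5] 86.8 [511.6 109.9]
mat T [409.3 209.9] [ 510.  -275.1] [246.  116.7] 0.6 [ 510.3 -274.9]
tray T [225.5 229.5] [463.  287.9] [217.3 209.5] 88.6 [463.3 287.2]
knob T [309.4 222.8] [474.1  35.2] [14.2 16.2] 36.4 [473.8  35.2]
bar T [310.1 209.3] [515.1  31.8] [17.9 63.3] 84.1 [516.3  31.8]
bar T [312.8 177.7] [611.4  21.8] [17.7 79. ] 82.7 [610.7  21.8]
bar S [339.  207.8] [610.3  16.9] [26.3 85.8] 82.3 [611.2  17.7]
bar S [310.1 205.9] [518.8  26.6] [65.6 26.7] 0.0 [518.3  27.5]
```

View pics/crop.png

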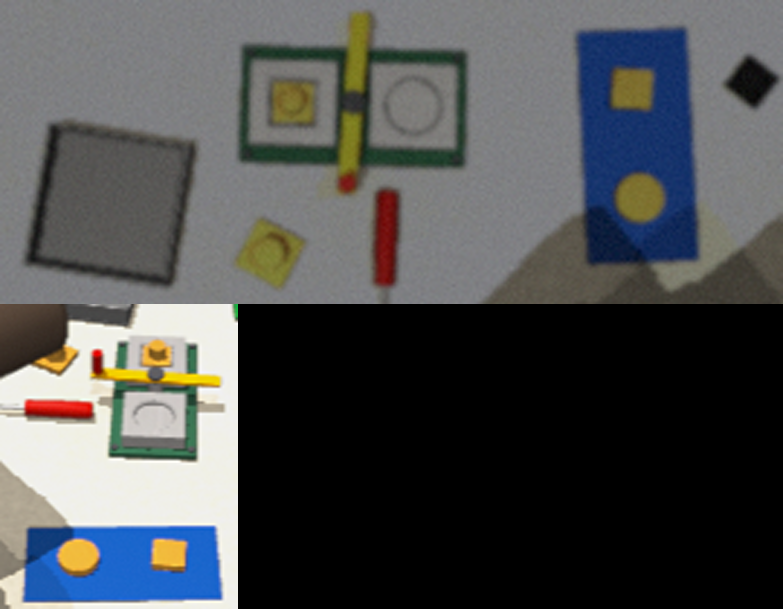

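The crop confirms the choices: the stud part in the left die (crop 293,101) is smaller than the bench look-alike (270,250). The blank is the brass square on the mat (632,88), not the black one (750,80). I'll refine with half-level masks.

```bash
cat >> h.py <<'E'
def half(n,im,w,z,box,amin=20,union=False,fr=.5):
    """blobs of weighted colour w.(B,G,R) over half its range"""
    x0,y0,x1,y1=box;s=4
    c=cv2.resize(im[y0:y1,x0:x1].astype(np.float32)@np.float32(w),None,fx=s,fy=s,interpolation=cv2.INTER_CUBIC)
    lo,hi=np.percentile(c,[3,97]);k=(c>lo+fr*(hi-lo)).astype(np.uint8)
    C=[q for q in cv2.findContours(k,cv2.RETR_EXTERNAL,cv2.CHAIN_APPROX_NONE)[0] if cv2.contourArea(q)>amin*s*s]
    if union: C=[np.concatenate(C)]
    for q in C:
        p=(q[:,0]+.5)/s-.5+[x0,y0]; W=(ray(n,p,z)[:,:2]*1000).astype(np.float32)
        r=cv2.minAreaRect(W);yield p.mean(0).round(1),np.round(r[0],1),np.round(r[1],1),round(r[2],1)
E
python3 - <<'E'
from h import *
t=cv2.imread("pics/top0.png");s=cv2.imread("pics/side0.png")
def go(l,*a,**k):
    for b in half(*a,**k): print(l,*b)
go("sq T","top",t,(-1,0,1),.016,(396,176,420,204))
go("rd T","top",t,(-1,0,1),.016,(396,214,425,242))
go("sq S","side",s,(-1,0,1),.016,(314,274,344,298))
go("rd S","side",s,(-1,0,1),.016,(274,274,304,298))
go("fin T","top",t,(-1,0,1),.035,(276,181,306,209))
go("station T","top",t,(0,1,-1),.012,(266,168,358,222),union=True)
go("station S","side",s,(0,1,-1),.012,(298,180,350,248),union=True,fr=.35)
go("mat T","top",t,(1,0,-1),.004,(380,160,440,260),union=True)
go("tray T","top",t,(-1,-1,-1),.035,(192,193,266,266),fr=.4,union=True)
go("knob T","top",t,(0,-1,1),.088,(302,216,318,230))
go("knob S","side",s,(0,-1,1),.071,(290,192,304,210))
go("driver T","top",t,(0,-1,1),.015,(314,220,334,262))
go("decoyT","top",t,(-1,0,1),.008,(265,228,303,265))
E
```

```text
sq T [407.4 190.2] [ 569.4 -269. ] [44.9 43.5] 84.8
rd T [410.1 227.8] [ 454.1 -272.6] [52.3 52.1] 87.7
sq S [329.3 285.5] [ 571.7 -275.8] [51.1 43.3] 85.7
rd S [289.3 286.4] [ 456.1 -279.2] [58.3 52.8] 89.8
fin T [290.5 194.9] [562.1  90.4] [41.6 42.6] 88.6
station T [311.2 195.7] [558.6  27.4] [239.8 125. ] 86.9
station S [323.7 211.7] [566.4  42.9] [185.9 330.9] 0.1
mat T [409.4 208.2] [ 514.9 -276.2] [134.3 261.4] 89.8
tray T [227.9 229.9] [461.9 280.1] [158.6 155.4] 79.1
knob T [309.3 222.7] [474.4  35.5] [16.7 17.5] 88.6
knob S [297.6 199.8] [475.6  32.7] [14.8 53.7] 0.7
driver T [322.6 241.7] [418.3  -3.2] [20.5 98.3] 85.6
decoyT [282.6 246.9] [406. 119.] [55.8 56.8] 60.2
```

Request:
arm_command(series=[0,0,0,-1,1,0,1,0,0,0,-1,1,0,1,0,0,0,-1,1,0,1])

```text
t: 0.48
eef_pos: [0.2928, -0.5027, 0.2237]
ee_rot: [3.141, 0.0, -2.788]
force: [0.5, -0.4, -0.0]
width: 0.0872
gripper_force: 0.0
```

Request:
arm_command(series=[0,0,0,-1,1,0,1,0,0,0,-1,1,0,1,0,0,0,-1,1,0,1])

```text
t: 0.85
eef_pos: [0.3523, -0.3748, 0.2238]
ee_rot: [-3.141, 0.0, -2.787]
force: [0.1, -1.2, -0.3]
width: 0.0875
gripper_force: 0.0
```

Request:
arm_command(series=[0,0,0,-1,1,0,1,0,0,0,-1,1,0,1,0,0,0,-1,1,0,1])

```text
t: 1.23
eef_pos: [0.412, -0.2468, 0.2237]
ee_rot: [-3.141, 0.0, -2.787]
force: [1.0, -0.1, 0.9]
width: 0.0876
gripper_force: 0.0
```

Request:
arm_command(series=[0,0,0,-1,1,0,1,0,0,0,-1,1,0,1,0,0,0,-1,1,0,1])

```text
t: 1.6
eef_pos: [0.4715, -0.1186, 0.2235]
ee_rot: [-3.141, -0.0, -2.788]
force: [0.1, -0.1, -0.3]
width: 0.0873
gripper_force: 0.0
```

Request:
arm_command(series=[0,0,0,-1,1,0,1,0,0,0,-1,1,0,1,0,0,0,-1,1,0,1])

```text
t: 1.98
eef_pos: [0.531, 0.0095, 0.2231]
ee_rot: [-3.141, -0.001, -2.788]
force: [-0.6, 0.1, -0.3]
width: 0.0877
gripper_force: 0.0
```

Request:
arm_command(series=[0,0,-0.741,-0.59,0.65,0.5,1,0,0,-0.741,-0.59,0.65,0.5,1,0,0,-0.741,-0.59,0.65,0.5,1,0,0,-0.741,-0.59,0.65,0.5,1,0,0,-0.741,-0.59,0.65,0.5,1,0,0,-0.741,-0.59,0.65,0.5,1,0,0,-0.741,-0.59,0.65,0.5,1,0,0,-0.741,-0.59,0.65,0.5,1])

```text
t: 2.98
eef_pos: [0.5627, 0.0879, 0.1733]
ee_rot: [3.141, -0.0, -1.628]
force: [-0.8, 0.3, -0.4]
width: 0.0876
gripper_force: 0.0
```

Request:
arm_command(series=[0,0,0,-0.025,0,0.9,0.6,0,0,0,-0.025,0,0.9,0.6,0,0,0,-0.025,0,0.9,0.6], force=5)

```text
t: 3.35
eef_pos: [0.5614, 0.0904, 0.0814]
ee_rot: [3.137, -0.003, -1.628]
force: [-0.3, 0.3, 0.4]
width: 0.0632
gripper_force: 0.0
```

```bash
python3 - <<'E'
from h import *
s=arm.grab_frame("side");t=arm.grab_frame("top")
p=arm.get_state()["eef_pos"];print(p,pix("side",p),pix("top",p))
a=cv2.resize(s[150:260,260:370],None,fx=4,fy=4,interpolation=cv2.INTER_CUBIC)
cv2.imwrite("pics/c1.png",a)
E
```

```text
[0.56357028 0.09153474 0.08442811] [324.01047394 185.2699438 ] [289.36387494 192.72729912]
```

View pics/c1.png

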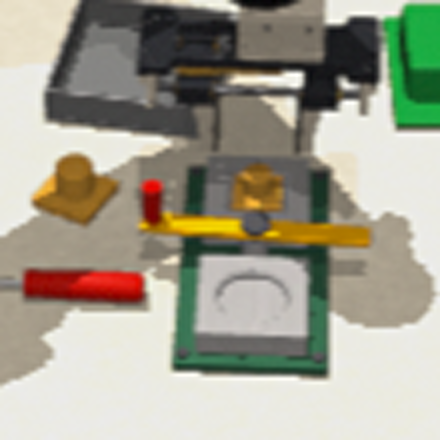

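The gripper sits centred over the stud (crop fingers at 217/303, stud at 258). Now I descend and grip.

Request:
arm_command(series=[0,0,0,0,0,0.23,0.6,0,0,0,0,0,0.23,0.6,0,0,0,0,0,0.23,0.1,0,0,0,0,0,0.23,0.1,0,0,0,0,0,0.23,0.1,0,0,0,0,0,0.23,0.1,0,0,0,0,0,0.23,0.1], force=6)

```text
t: 4.32
eef_pos: [0.5628, 0.0919, 0.0607]
ee_rot: [-3.141, 0.0, -1.626]
force: [0.3, 0.8, 0.6]
width: 0.0105
gripper_force: 0.0
```

Request:
arm_command(series=[0,0,0,0,0,0,0.1,0,0,0,0,0,0,0.1,0,0,0,0,0,0,0.1], force=25)

```text
t: 4.7
eef_pos: [0.5628, 0.0919, 0.0605]
ee_rot: [3.141, -0.0, -1.626]
force: [0.4, 0.1, -0.4]
width: 0.0088
gripper_force: 0.0
```

```bash
python3 - <<'E'
from h import *
s=arm.grab_frame("side");t=arm.grab_frame("top")
print(arm.get_state()["eef_pos"],pix("side",[.5628,.0919,.0385]),pix("side",[.562,.0904,.055]))
a=cv2.resize(s[150:260,260:370],None,fx=4,fy=4,interpolation=cv2.INTER_CUBIC)
cv2.imwrite("pics/c2.png",a)
E
```

```text
[0.56276393 0.091872   0.06052753] [323.4896591  195.54242529] [323.36415501 192.16022275]
```

View pics/c2.png

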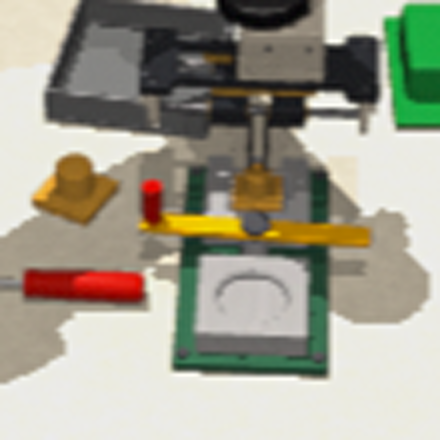

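```bash
python3 - <<'E'
from h import *
s=arm.grab_frame("side");t=arm.grab_frame("top")
a=cv2.resize(s[165:205,300:346],None,fx=12,fy=12,interpolation=cv2.INTER_CUBIC)
b=cv2.resize(t[170:210,260:320],None,fx=4,fy=4,interpolation=cv2.INTER_CUBIC)
o=np.zeros((480,800,3),np.uint8);o[:,:552]=a;o[:160,560:800]=b
cv2.imwrite("pics/c3.png",o)
E
```

```text
(no output)
```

View pics/c3.png

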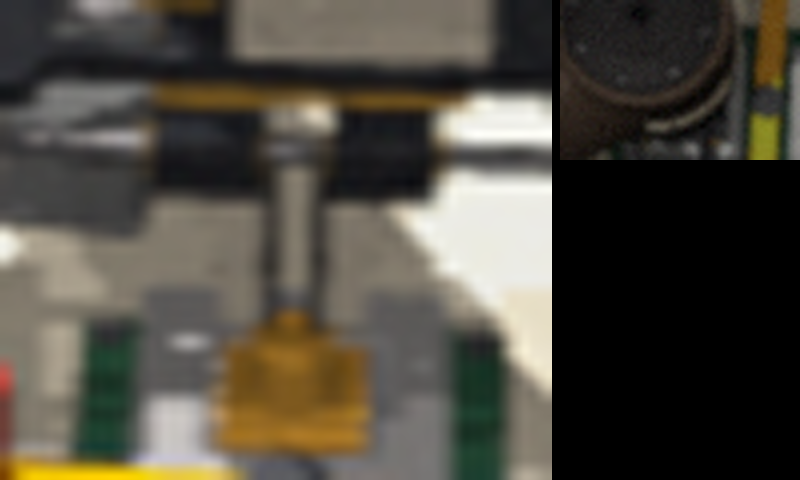

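```bash
python3 - <<'E'
from h import *
s=arm.grab_frame("side");s0=cv2.imread("pics/side0.png")
x0,y0,k=303,170,10
def up(i): return cv2.resize(i[y0:y0+40,x0:x0+40],None,fx=k,fy=k,interpolation=cv2.INTER_CUBIC)
def poly(im,P,c): cv2.polylines(im,[np.int32([((pix("side",p)-[x0,y0]+.5)*k) for p in P])],True,c,1)
o=[]
c=np.array([.562,.0904,0]);th=np.radians(-3.1);X=np.array([np.cos(th),np.sin(th),0]);Y=np.array([-np.sin(th),np.cos(th),0])
for im in(up(s0),up(s)):
    for z in(.035,.027): poly(im,[c+X*a*.021+Y*b*.021+[0,0,z] for a,b in((1,1),(1,-1),(-1,-1),(-1,1))],(255,0,0))
    for z in(.035,.055): poly(im,[c+.013*(X*np.cos(a)+Y*np.sin(a))+[0,0,z] for a in np.linspace(0,6.28,24)],(0,255,0))
    o.append(im)
p=np.array(arm.get_state()["eef_pos"])
for a in(-.0044,.0044,-.025,.025): poly(o[1],[p+X*a+Y*.0095-[0,0,.022],p+X*a-Y*.0095-[0,0,.022],p+X*a-Y*.0095+[0,0,.02],p+X*a+Y*.0095+[0,0,.02]],(0,0,255))
cv2.imwrite("pics/c4.png",np.hstack(o))
E
```

```text
(no output)
```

View pics/c4.png

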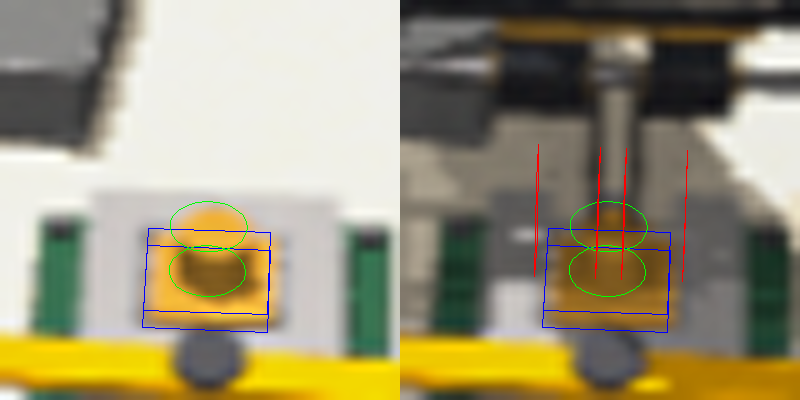

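The overlay shows the fingers ending at the stud's rear edge instead of over it. I'll lift clear and check the real fingertip position against the calibration.

Request:
arm_command(series=[0,0,0,0,0,-1,0.1,0,0,0,0,0,-1,0.1,0,0,0,0,0,-1,0.1,0,0,0,0,0,-1,0.1])

```text
t: 5.45
eef_pos: [0.5623, 0.0918, 0.1602]
ee_rot: [3.141, 0.0, -1.626]
force: [-0.5, 0.7, 0.2]
width: 0.0094
gripper_force: 0.0
```

```bash
python3 - <<'E'
from h import *
s=arm.grab_frame("side");t=arm.grab_frame("top")
S=arm.get_state();p=np.array(S["eef_pos"]);print(p,S["ee_rot"],S["q"])
def mk(n,im,x0,y0,w,h,k):
    o=cv2.resize(im[y0:y0+h,x0:x0+w],None,fx=k,fy=k,interpolation=cv2.INTER_CUBIC)
    for d,c in((0,(0,255,0)),(.022,(0,0,255)),(-.044,(255,0,0))):
        cv2.drawMarker(o,tuple(int(v) for v in (pix(n,p-[0,0,d])-[x0,y0]+.5)*k),c,0,10,1)
    return o
cv2.imwrite("pics/c5.png",np.hstack([mk("side",s,275,110,100,100,4),mk("top",t,250,130,100,100,4)]))
E
```

```text
[0.56202238 0.09157281 0.15933883] [ 3.13971090e+00 -8.31560977e-04 -1.62602833e+00] [ 5.04849105e-01  2.38551181e-01 -3.12993270e-01 -3.46144366e-04
 -1.02128792e+00 -5.59900814e-01]
```

View pics/c5.png

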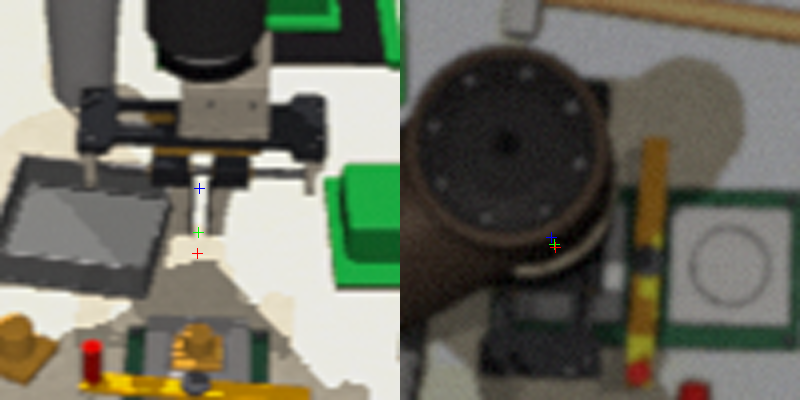

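Fingertips in the side view sit about 4.5 px above the predicted spot (crop 198,235 against 253), so they are about 20 mm higher or further back than expected. I'll descend open in small steps while watching force to tell which.

Request:
arm_command(series=[0,0,0,0,0,-0.05,0.6,0,0,0,0,0,0,0.6,0,0,0,0,0,0.95,0.6,0,0,0,0,0,0.95,0.6,0,0,0,0,0,0.95,0.6], force=5)

```text
t: 6.18
eef_pos: [0.5608, 0.0909, 0.0628]
ee_rot: [3.136, -0.003, -1.626]
force: [0.3, 0.3, 0.8]
width: 0.0507
gripper_force: 0.0
```

Request:
arm_command(series=[0,0,0,0,0,0.04,0.6,0,0,0,0,0,0.08,0.6,0,0,0,0,0,0.08,0.6])

```text
t: 6.55
eef_pos: [0.5631, 0.0921, 0.0583]
ee_rot: [-3.14, 0.001, -1.626]
force: [-0.2, -0.3, -0.4]
width: 0.0522
gripper_force: 0.0
```

Request:
arm_command(series=[0,0,0,0,0,0.03,0.6,0,0,0,0,0,0.03,0.6])

```text
t: 6.8
eef_pos: [0.5627, 0.0919, 0.0546]
ee_rot: [-3.142, 0.0, -1.626]
force: [-0.6, -1.1, 0.7]
width: 0.0525
gripper_force: 0.0
```

Request:
arm_command(series=[0,0,0,0,0,0.03,0.6,0,0,0,0,0,0.03,0.6])

```text
t: 7.05
eef_pos: [0.5626, 0.0918, 0.0513]
ee_rot: [3.141, -0.0, -1.626]
force: [0.2, -0.5, -0.9]
width: 0.0526
gripper_force: 0.0
```

Request:
arm_command(series=[0,0,0,0,0,0.03,0.6,0,0,0,0,0,0.03,0.6])

```text
t: 7.3
eef_pos: [0.5626, 0.0918, 0.0482]
ee_rot: [3.141, -0.0, -1.626]
force: [0.7, -0.2, -0.6]
width: 0.0527
gripper_force: 0.0
```

Request:
arm_command(series=[0,0,0,0,0,0.03,0.6,0,0,0,0,0,0.03,0.2,0,0,0,0,0,0.03,0.2,0,0,0,0,0,0.03,0.2,0,0,0,0,0,0.03,0.2], force=6)

```text
t: 7.92
eef_pos: [0.5629, 0.0919, 0.0456]
ee_rot: [-3.141, 0.0, -1.626]
force: [-0.3, 1.0, 0.5]
width: 0.0253
gripper_force: 6.0
```

Contact at 25.3 mm: the stud is held. The real tips lie near the TCP, not 22 mm ahead, so I'll probe for height at the mat later. Lifting and carrying to the tray.

Request:
arm_command(series=[0,0,0,0,0,0,0.2,0,0,0,0,0,0,0.2,0,0,0,0,0,-0.15,0.2,0,0,0,0,0,-0.35,0.2,0,0,0,0,0,-0.6,0.2,0,0,0,0,0,-0.6,0.2], force=30)

```text
t: 8.68
eef_pos: [0.5642, 0.0925, 0.1083]
ee_rot: [-3.138, 0.002, -1.626]
force: [0.4, 1.2, -1.8]
width: 0.0242
gripper_force: 30.0
```

Request:
arm_command(series=[0,0,0,-0.3,0.18,0,0.2,0,0,0,-0.6,0.37,0,0.2,0,0,0,-0.91,0.555,0,0.2,0,0,0,-0.91,0.555,0,0.2])

```text
t: 9.18
eef_pos: [0.5112, 0.1873, 0.1053]
ee_rot: [3.141, -0.0, -1.623]
force: [0.2, -0.2, -2.3]
width: 0.0248
gripper_force: 30.0
```

Request:
arm_command(series=[0,0,0,-0.3,0.18,0,0.2,0,0,0,-0.6,0.37,0,0.2,0,0,0,-0.91,0.555,0,0.2,0,0,0,-0.91,0.555,0,0.2,0,0,0,-0.91,0.555,0,0.2])

```text
t: 9.8
eef_pos: [0.4618, 0.2791, 0.1052]
ee_rot: [3.141, -0.001, -1.626]
force: [-0.7, 0.0, -2.4]
width: 0.0246
gripper_force: 30.0
```

Request:
arm_command(series=[0,0,0,0,0,0.3,0.2,0,0,0,0,0,0.55,0.2,0,0,0,0,0,0.75,0.2,0,0,0,0,0,0.75,0.2])

```text
t: 10.3
eef_pos: [0.4615, 0.2777, 0.0291]
ee_rot: [3.139, -0.003, -1.627]
force: [-0.7, -0.5, -1.0]
width: 0.0244
gripper_force: 30.0
```

Request:
arm_command(series=[0,0,0,0,0,0.03,0.2,0,0,0,0,0,0.05,0.2,0,0,0,0,0,0.065,0.2,0,0,0,0,0,0.065,0.2])

```text
t: 10.8
eef_pos: [0.462, 0.2798, 0.0243]
ee_rot: [-3.141, 0.0, -1.626]
force: [0.3, 0.0, -2.6]
width: 0.0244
gripper_force: 30.0
```

Request:
arm_command(series=[0,0,0,0,0,0.01,0.2,0,0,0,0,0,0.01,0.2,0,0,0,0,0,0.01,0.2])

```text
t: 11.18
eef_pos: [0.462, 0.2797, 0.0231]
ee_rot: [3.142, -0.0, -1.626]
force: [-0.7, -0.1, -1.4]
width: 0.0245
gripper_force: 30.0
```

Request:
arm_command(series=[0,0,0,0,0,0.01,0.2,0,0,0,0,0,0.01,0.2,0,0,0,0,0,0.01,0.2])

```text
t: 11.55
eef_pos: [0.4621, 0.2798, 0.0226]
ee_rot: [-3.141, 0.0, -1.625]
force: [-1.9, -1.2, 5.2]
width: 0.0244
gripper_force: 30.0
```

Request:
arm_command(series=[0,0,0,0,0,0,0.6,0,0,0,0,0,0,0.6,0,0,0,0,0,0,0.6,0,0,0,0,0,-0.5,0.6,0,0,0,0,0,-1,0.6,0,0,0,0,0,-1,0.6])

```text
t: 12.3
eef_pos: [0.464, 0.2817, 0.1263]
ee_rot: [-3.136, 0.006, -1.625]
force: [0.5, 0.9, -0.2]
width: 0.0524
gripper_force: 0.0
```

Request:
arm_command(series=[0,0,0,0.905,-0.23,-0.2,0.7,0,0,0,0.905,-0.23,-0.2,0.7])

```text
t: 12.55
eef_pos: [0.4796, 0.1863, 0.1419]
ee_rot: [3.141, -0.0, -1.626]
force: [1.1, 0.9, -0.5]
width: 0.0608
gripper_force: 0.0
```

Request:
arm_command(series=[0,0,0,0.905,-0.23,0,0.7,0,0,0,0.905,-0.23,0,0.7])

```text
t: 12.8
eef_pos: [0.4975, 0.0941, 0.1415]
ee_rot: [3.141, -0.0, -1.627]
force: [0.0, 0.2, 0.3]
width: 0.0615
gripper_force: 0.0
```

Request:
arm_command(series=[0,0,0,0.905,-0.23,0,0.7,0,0,0,0.905,-0.23,0,0.7])

```text
t: 13.05
eef_pos: [0.5155, 0.0024, 0.1413]
ee_rot: [3.14, -0.0, -1.627]
force: [0.8, 0.2, -0.4]
width: 0.0613
gripper_force: 0.0
```

Request:
arm_command(series=[0,0,0,0.905,-0.23,0,0.7,0,0,0,0.905,-0.23,0,0.7])

```text
t: 13.3
eef_pos: [0.5336, -0.0892, 0.1412]
ee_rot: [3.14, -0.0, -1.628]
force: [0.3, 1.2, 0.3]
width: 0.0613
gripper_force: 0.0
```

Request:
arm_command(series=[0,0,0,0.905,-0.23,0,0.7,0,0,0,0.905,-0.23,0,0.7])

```text
t: 13.55
eef_pos: [0.5516, -0.1808, 0.141]
ee_rot: [3.14, -0.0, -1.628]
force: [0.7, 0.4, -0.2]
width: 0.0615
gripper_force: 0.0
```

Request:
arm_command(series=[0,0,0,0.905,-0.23,0,0.7,0,0,0,0.905,-0.23,0,0.7,0,0,0,0.905,-0.23,0,0.7])

```text
t: 13.92
eef_pos: [0.5693, -0.2721, 0.1404]
ee_rot: [3.139, 0.0, -1.629]
force: [0.1, 0.7, -0.4]
width: 0.0615
gripper_force: 0.0
```

```bash
python3 - <<'E'
from h import *
t=arm.grab_frame("top");s=arm.grab_frame("side");cv2.imwrite("pics/t2.png",t);cv2.imwrite("pics/s2.png",s)
p=np.array(arm.get_state()["eef_pos"]);print(p,pix("side",p),pix("side",p-[0,0,.022]),pix("top",p))
def go(l,*a,**k):
    for b in half(*a,**k): print(l,*b)
go("tray fin T","top",t,(-1,0,1),.012,(210,212,245,246))
go("tray fin S","side",s,(-1,0,1),.012,(280,150,318,180))
go("sq S","side",s,(-1,0,1),.016,(314,274,344,298))
b=cv2.resize(s[225:305,270:380],None,fx=4,fy=4,interpolation=cv2.INTER_CUBIC)
a=cv2.resize(t[180:260,200:260],None,fx=4,fy=4,interpolation=cv2.INTER_CUBIC)
cv2.imwrite("pics/c6.png",np.hstack([b,a]))
E
```

```text
[ 0.56919348 -0.2700522   0.14095901] [329.57362284 254.86144804] [329.34627538 260.21785329] [416.26945071 185.56939003]
tray fin T [230.  230.1] [461.1 278.1] [42.7 41.1] 88.5
tray fin S [295.1 167.7] [463.4 281.9] [63.5 43. ] 87.4
sq S [329.3 285.6] [ 571.8 -275.8] [51.2 43.7] 85.2
```

View pics/c6.png

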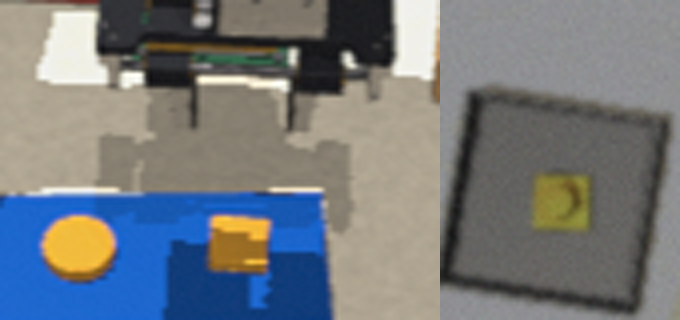

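Right: the finished part sits flat in the tray (crop 560,202). Left: the fingers straddle the blank in x (193/291 with the blank at 239), and the tips end about 9 mm ahead of the TCP. Next I probe the mat for the true tip height.

Request:
arm_command(series=[0,0,0,0,0,0.6,0.75,0,0,0,0,0,1,0.75,0,0,0,0,0,1,0.75,0,0,0,0,0,1,0.75], force=6)

```text
t: 14.52
eef_pos: [0.571, -0.2697, 0.0437]
ee_rot: [-3.14, -0.001, -1.624]
force: [0.4, -0.5, 0.8]
width: 0.0657
gripper_force: 0.0
```

Request:
arm_command(series=[0,0,0,0,0,0.1,0.75,0,0,0,0,0,0.2,0.75,0,0,0,0,0,0.23,0.75,0,0,0,0,0,0.23,0.75])

```text
t: 15.02
eef_pos: [0.5697, -0.2701, 0.0188]
ee_rot: [3.141, 0.0, -1.626]
force: [-0.7, -0.2, -0.5]
width: 0.0656
gripper_force: 0.0
```

Request:
arm_command(series=[0,0,0,0,0,0.015,0.75,0,0,0,0,0,0.015,0.75])

```text
t: 15.28
eef_pos: [0.5699, -0.2701, 0.0176]
ee_rot: [-3.141, -0.0, -1.626]
force: [-0.6, 0.8, -0.0]
width: 0.0657
gripper_force: 0.0
```

Request:
arm_command(series=[0,0,0,0,0,0.015,0.75,0,0,0,0,0,0.015,0.75])

```text
t: 15.52
eef_pos: [0.5698, -0.27, 0.016]
ee_rot: [3.141, 0.0, -1.626]
force: [0.5, -0.3, 0.1]
width: 0.0651
gripper_force: 0.0
```

Request:
arm_command(series=[0,0,0,0,0,0.015,0.75,0,0,0,0,0,0.015,0.75])

```text
t: 15.78
eef_pos: [0.5698, -0.27, 0.0144]
ee_rot: [3.141, 0.0, -1.626]
force: [-0.2, 0.6, -0.3]
width: 0.0657
gripper_force: 0.0
```

Request:
arm_command(series=[0,0,0,0,0,0.015,0.75,0,0,0,0,0,0.015,0.75])

```text
t: 16.02
eef_pos: [0.5698, -0.27, 0.0129]
ee_rot: [3.141, 0.0, -1.626]
force: [0.1, -1.2, 0.6]
width: 0.0659
gripper_force: 0.0
```

Request:
arm_command(series=[0,0,0,0,0,0.01,0.75,0,0,0,0,0,0.01,0.75])

```text
t: 16.27
eef_pos: [0.5698, -0.2701, 0.012]
ee_rot: [3.141, 0.0, -1.626]
force: [-0.1, 0.6, -0.5]
width: 0.0657
gripper_force: 0.0
```

Request:
arm_command(series=[0,0,0,0,0,0.015,0.75,0,0,0,0,0,0.015,0.75])

```text
t: 16.52
eef_pos: [0.5698, -0.27, 0.0104]
ee_rot: [3.141, 0.0, -1.626]
force: [0.6, -0.0, 0.3]
width: 0.0657
gripper_force: 0.0
```

Request:
arm_command(series=[0,0,0,0,0,0.015,0.75,0,0,0,0,0,0.015,0.75])

```text
t: 16.77
eef_pos: [0.5698, -0.27, 0.0089]
ee_rot: [3.141, 0.0, -1.626]
force: [0.3, 0.3, -0.3]
width: 0.0657
gripper_force: 0.0
```

Request:
arm_command(series=[0,0,0,0,0,0.01,0.75,0,0,0,0,0,0.01,0.75])

```text
t: 17.02
eef_pos: [0.5698, -0.2701, 0.008]
ee_rot: [3.141, 0.0, -1.626]
force: [0.4, -0.4, 0.1]
width: 0.0657
gripper_force: 0.0
```

Request:
arm_command(series=[0,0,0,0,0,0.01,0.75,0,0,0,0,0,0.01,0.75])

```text
t: 17.27
eef_pos: [0.5698, -0.2701, 0.007]
ee_rot: [3.141, 0.0, -1.626]
force: [-0.1, 0.2, -0.3]
width: 0.0658
gripper_force: 0.0
```

Request:
arm_command(series=[0,0,0,0,0,0.01,0.75,0,0,0,0,0,0.01,0.75])

```text
t: 17.52
eef_pos: [0.5698, -0.2701, 0.006]
ee_rot: [3.141, 0.0, -1.626]
force: [0.3, 0.3, -0.2]
width: 0.0658
gripper_force: 0.0
```

Request:
arm_command(series=[0,0,0,0,0,0.01,0.75,0,0,0,0,0,0.01,0.75])

```text
t: 17.77
eef_pos: [0.5698, -0.2701, 0.005]
ee_rot: [3.141, 0.0, -1.626]
force: [0.4, 0.6, 0.8]
width: 0.0657
gripper_force: 0.0
```

Request:
arm_command(series=[0,0,0,0,0,0.01,0.75,0,0,0,0,0,0.01,0.75])

```text
t: 18.02
eef_pos: [0.5698, -0.2701, 0.004]
ee_rot: [3.141, 0.0, -1.626]
force: [0.5, 0.6, -0.2]
width: 0.0657
gripper_force: 0.0
```

Request:
arm_command(series=[0,0,0,0,0,0.01,0.75,0,0,0,0,0,0.01,0.75])

```text
t: 18.27
eef_pos: [0.5698, -0.2701, 0.003]
ee_rot: [3.141, 0.0, -1.626]
force: [0.2, 0.2, 0.9]
width: 0.0659
gripper_force: 0.0
```

Request:
arm_command(series=[0,0,0,0,0,0.01,0.75,0,0,0,0,0,0.01,0.75])

```text
t: 18.52
eef_pos: [0.5698, -0.27, 0.002]
ee_rot: [3.141, 0.0, -1.626]
force: [0.4, 0.4, -0.0]
width: 0.0658
gripper_force: 0.0
```

Request:
arm_command(series=[0,0,0,0,0,0.01,0.75,0,0,0,0,0,0.01,0.75])

```text
t: 18.77
eef_pos: [0.57, -0.2701, 0.0014]
ee_rot: [-3.141, -0.0, -1.626]
force: [-0.9, 0.2, 3.1]
width: 0.0658
gripper_force: 1.7
```

Request:
arm_command(series=[0,0,0,0,0,0.01,0.75,0,0,0,0,0,0.01,0.75])

```text
t: 19.02
eef_pos: [0.57, -0.2701, 0.0013]
ee_rot: [-3.141, -0.0, -1.625]
force: [-3.8, 2.5, 11.2]
width: 0.0657
gripper_force: 5.8
```

Tips touch the mat at TCP z ≈ 1.5 mm, so they lie 2.5 mm behind the reported TCP. I'll raise 9.5 mm so the jaws take only the top 4 mm of the blank, then grip.

Request:
arm_command(series=[0,0,0,0,0,-0.095,0.75,0,0,0,0,0,-0.095,0.75,0,0,0,0,0,-0.095,0.3,0,0,0,0,0,-0.095,0.3,0,0,0,0,0,-0.095,0.3,0,0,0,0,0,-0.095,0.3], force=6)

```text
t: 19.77
eef_pos: [0.5698, -0.27, 0.0093]
ee_rot: [3.141, 0.0, -1.626]
force: [0.8, 0.3, -0.9]
width: 0.0421
gripper_force: 6.0
```

Request:
arm_command(series=[0,0,0,0,0,0,0.3,0,0,0,0,0,0,0.3], force=40)

```text
t: 20.02
eef_pos: [0.5695, -0.27, 0.0093]
ee_rot: [3.141, 0.0, -1.626]
force: [-0.6, -0.5, -1.8]
width: 0.0409
gripper_force: 39.9
```

Request:
arm_command(series=[0,0,0,0,0,-0.1,0.3,0,0,0,0,0,-0.4,0.3,0,0,0,0,0,-0.7,0.3,0,0,0,0,0,-1,0.3,0,0,0,0,0,-1,0.3,0,0,0,0,0,-1,0.3])

```text
t: 20.78
eef_pos: [0.5694, -0.2699, 0.1094]
ee_rot: [3.141, 0.0, -1.626]
force: [0.1, 0.5, -3.5]
width: 0.0407
gripper_force: 39.9
```

Request:
arm_command(series=[0,0,0,-0.45,0.033,0,0.3,0,0,0,-0.896,0.065,0,0.3])

```text
t: 21.02
eef_pos: [0.5671, -0.1796, 0.108]
ee_rot: [3.139, 0.0, -1.628]
force: [1.2, 0.9, -2.3]
width: 0.0408
gripper_force: 39.9
```

Request:
arm_command(series=[0,0,0,-0.45,0.033,0,0.3,0,0,0,-0.896,0.065,0,0.3])

```text
t: 21.28
eef_pos: [0.5657, -0.0891, 0.1083]
ee_rot: [3.139, -0.0, -1.626]
force: [0.8, 0.4, -2.2]
width: 0.0412
gripper_force: 39.9
```

Request:
arm_command(series=[0,0,0,-0.45,0.033,0,0.3,0,0,0,-0.896,0.065,0,0.3])

```text
t: 21.52
eef_pos: [0.5642, 0.0006, 0.1084]
ee_rot: [3.139, -0.001, -1.626]
force: [0.2, 0.8, -2.6]
width: 0.0406
gripper_force: 39.9
```

Request:
arm_command(series=[0,0,0,-0.45,0.033,0,0.3,0,0,0,-0.896,0.065,0,0.3,0,0,0,-0.896,0.065,0,0.3,0,0,0,-0.896,0.065,0,0.3])

```text
t: 22.02
eef_pos: [0.5628, 0.089, 0.1085]
ee_rot: [3.14, -0.001, -1.625]
force: [-1.0, -0.9, -2.0]
width: 0.041
gripper_force: 39.9
```

Request:
arm_command(series=[0,0,0,0,0,0.3,0.3,0,0,0,0,0,0.5,0.3,0,0,0,0,0,0.6,0.3,0,0,0,0,0,0.6,0.3,0,0,0,0,0,0.6,0.3])

```text
t: 22.65
eef_pos: [0.5642, 0.0891, 0.0503]
ee_rot: [-3.141, 0.0, -1.626]
force: [0.5, 0.9, -1.5]
width: 0.0405
gripper_force: 39.9
```

```bash
python3 - <<'E'
from h import *
s=arm.grab_frame("side");cv2.imwrite("pics/s3.png",s);s0=cv2.imread("pics/side0.png")
p=np.array(arm.get_state()["eef_pos"]);print(p)
u=p[2]+.0025-.008 # blank underside
for l,im,z,b in(("held",s,u+.012,(308,180,342,206)),("fin0",s0,.035,(308,185,342,207))):
    for r in half("side",im,(-1,0,1),z,b): print(l,*r)
im=cv2.resize(s[165:225,290:360],None,fx=8,fy=8,interpolation=cv2.INTER_CUBIC)
cv2.imwrite("pics/c7.png",im)
E
```

```text
[0.56425829 0.08927083 0.05041297]
held [313.6 204.4] [529.5  27.9] [40.8 10.9] 0.0
held [324.2 193.8] [563.9  80.1] [53.7 40.9] 88.2
fin0 [313.3 205.1] [529.   48.9] [40.  14.8] 0.0
fin0 [323.9 196.9] [564.4  92.8] [57.5 40.5] 86.7
```

View pics/c7.png

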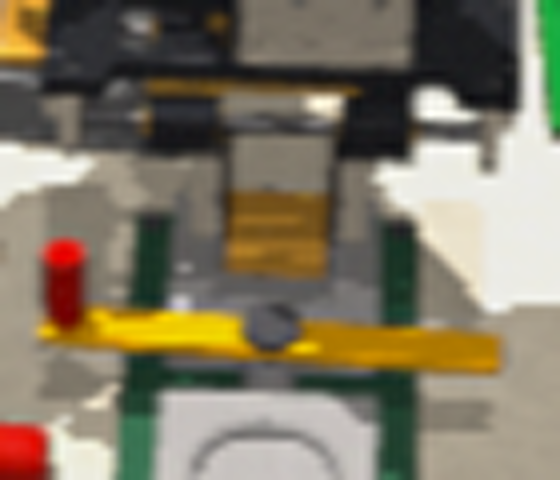

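The held blank is over the square die (crop 278,235) and aligned in x with where the finished part sat. Lowering step by step.

Request:
arm_command(series=[0,0,0,0,0,0.05,0.3,0,0,0,0,0,0.09,0.3,0,0,0,0,0,0.09,0.3], force=20)

```text
t: 23.08
eef_pos: [0.5633, 0.0891, 0.0402]
ee_rot: [3.141, -0.0, -1.626]
force: [0.2, -0.7, -1.5]
width: 0.0416
gripper_force: 19.9
```

Request:
arm_command(series=[0,0,0,0,0,0.015,0.3,0,0,0,0,0,0.03,0.3,0,0,0,0,0,0.03,0.3])

```text
t: 23.45
eef_pos: [0.5635, 0.0892, 0.0374]
ee_rot: [3.141, -0.0, -1.626]
force: [0.1, 0.3, -2.5]
width: 0.0412
gripper_force: 19.9
```

Request:
arm_command(series=[0,0,0,0,0,0.01,0.3,0,0,0,0,0,0.02,0.3,0,0,0,0,0,0.02,0.3])

```text
t: 23.82
eef_pos: [0.5636, 0.0892, 0.0355]
ee_rot: [3.141, -0.0, -1.626]
force: [-0.7, -0.3, -1.5]
width: 0.0416
gripper_force: 19.9
```

Request:
arm_command(series=[0,0,0,0,0,0.01,0.3,0,0,0,0,0,0.02,0.3,0,0,0,0,0,0.02,0.3])

```text
t: 24.2
eef_pos: [0.5636, 0.0892, 0.0334]
ee_rot: [3.141, -0.0, -1.626]
force: [-0.1, -0.5, -1.8]
width: 0.0414
gripper_force: 19.9
```

Request:
arm_command(series=[0,0,0,0,0,0.01,0.3,0,0,0,0,0,0.01,0.3,0,0,0,0,0,0.01,0.3])

```text
t: 24.58
eef_pos: [0.5637, 0.0892, 0.0326]
ee_rot: [-3.142, 0.0, -1.626]
force: [-0.0, 0.0, -2.3]
width: 0.0415
gripper_force: 19.9
```

Request:
arm_command(series=[0,0,0,0,0,0.01,0.3,0,0,0,0,0,0.01,0.3,0,0,0,0,0,0.01,0.3])

```text
t: 24.95
eef_pos: [0.5638, 0.0893, 0.0322]
ee_rot: [-3.141, 0.0, -1.626]
force: [-2.9, -0.1, 5.4]
width: 0.0413
gripper_force: 19.9
```

Bottomed at TCP z 32.2 mm (32.5 expected). Release and go for the round blank.

Request:
arm_command(series=[0,0,0,0,0,-0.005,0.65,0,0,0,0,0,-0.005,0.65,0,0,0,0,0,-0.005,0.65,0,0,0,0,0,-0.3,0.65,0,0,0,0,0,-0.7,0.8,0,0,0,0,0,-1,0.8,0,0,0,0,0,-1,0.8], force=6)

```text
t: 25.82
eef_pos: [0.5652, 0.0899, 0.1343]
ee_rot: [-3.137, 0.002, -1.625]
force: [0.3, -0.3, -0.2]
width: 0.07
gripper_force: 0.0
```

Request:
arm_command(series=[0,0,0,0.92,0.221,0,0.85,0,0,0,0.92,0.221,0,0.85])

```text
t: 26.08
eef_pos: [0.5349, -0.0031, 0.1306]
ee_rot: [3.14, -0.0, -1.626]
force: [0.0, -0.0, 0.2]
width: 0.0742
gripper_force: 0.0
```

Request:
arm_command(series=[0,0,0,0.92,0.221,0,0.85,0,0,0,0.92,0.221,0,0.85])

```text
t: 26.32
eef_pos: [0.5077, -0.0941, 0.1307]
ee_rot: [3.14, -0.0, -1.627]
force: [0.5, -0.6, 0.5]
width: 0.0746
gripper_force: 0.0
```

Request:
arm_command(series=[0,0,0,0.92,0.221,0,0.85,0,0,0,0.92,0.221,0,0.85])

```text
t: 26.58
eef_pos: [0.4806, -0.1846, 0.1307]
ee_rot: [3.14, 0.0, -1.627]
force: [0.8, 0.4, 0.8]
width: 0.0745
gripper_force: 0.0
```

Request:
arm_command(series=[0,0,0,0.92,0.221,0,0.85,0,0,0,0.92,0.221,0,0.85,0,0,0,0.92,0.221,0,0.85,0,0,0,0.92,0.221,0,0.85])

```text
t: 27.08
eef_pos: [0.4548, -0.2732, 0.1309]
ee_rot: [3.141, 0.0, -1.627]
force: [-0.6, 1.0, 0.0]
width: 0.0744
gripper_force: 0.0
```

```bash
python3 - <<'E'
from h import *
t=arm.grab_frame("top");s=arm.grab_frame("side");cv2.imwrite("pics/s4.png",s);cv2.imwrite("pics/t4.png",t)
p=np.array(arm.get_state()["eef_pos"]);print(p)
for l,n,im,z,b in(("sqT","top",t,.039,(276,181,306,209)),("sqS","side",s,.039,(312,186,342,207)),("rdS","side",s,.016,(274,272,306,298))):
    for r in half(n,im,(-1,0,1),z,b): print(l,*r)
E
```

```text
[ 0.45528414 -0.27261866  0.13125626]
sqT [290.8 194.6] [562.5  89.5] [42.3 42.3] 86.3
sqS [324.1 196.9] [564.6  84.5] [43.9 41.1] 87.2
rdS [289.3 286.6] [ 455.7 -279.1] [51.7 60.4] 4.0
rdS [289.4 272. ] [ 455.4 -225.9] [ 4.8 94. ] 89.8
```

Request:
arm_command(series=[0,0,0,0,0,0.5,0.85,0,0,0,0,0,1,0.85,0,0,0,0,0,1,0.85,0,0,0,0,0,1,0.85,0,0,0,0,0,1,0.85])

```text
t: 27.8
eef_pos: [0.4568, -0.2735, 0.0337]
ee_rot: [-3.138, -0.001, -1.625]
force: [0.6, 0.3, 0.0]
width: 0.0746
gripper_force: 0.0
```

Request:
arm_command(series=[0,0,0,0,0,0.1,0.85,0,0,0,0,0,0.21,0.85,0,0,0,0,0,0.21,0.85,0,0,0,0,0,0.21,0.85])

```text
t: 28.3
eef_pos: [0.455, -0.2734, 0.0104]
ee_rot: [3.141, -0.0, -1.626]
force: [0.4, 0.1, 0.3]
width: 0.0749
gripper_force: 0.0
```

Request:
arm_command(series=[0,0,0,0,0,0.008,0.85,0,0,0,0,0,0.008,0.4,0,0,0,0,0,0.008,0.4,0,0,0,0,0,0.008,0.4,0,0,0,0,0,0.008,0.4], force=6)

```text
t: 28.92
eef_pos: [0.4552, -0.2734, 0.0099]
ee_rot: [-3.141, -0.0, -1.626]
force: [-0.6, 0.4, 0.3]
width: 0.0513
gripper_force: 6.0
```

Request:
arm_command(series=[0,0,0,0,0,0,0.4,0,0,0,0,0,0,0.4], force=40)

```text
t: 29.18
eef_pos: [0.4551, -0.2734, 0.0098]
ee_rot: [3.142, -0.0, -1.626]
force: [-0.5, 0.7, 1.7]
width: 0.0496
gripper_force: 40.0
```

Request:
arm_command(series=[0,0,0,0,0,-0.1,0.4,0,0,0,0,0,-0.4,0.4,0,0,0,0,0,-0.7,0.4,0,0,0,0,0,-1,0.4,0,0,0,0,0,-1,0.4,0,0,0,0,0,-1,0.4])

```text
t: 29.92
eef_pos: [0.4545, -0.2731, 0.1094]
ee_rot: [3.141, 0.0, -1.626]
force: [0.5, -0.6, -2.7]
width: 0.0498
gripper_force: 40.0
```

Request:
arm_command(series=[0,0,0,-0.4,-0.148,0,0.4,0,0,0,-0.806,-0.296,0,0.4])

```text
t: 30.18
eef_pos: [0.4883, -0.1939, 0.1085]
ee_rot: [3.139, 0.0, -1.628]
force: [0.6, -0.1, -1.9]
width: 0.0499
gripper_force: 40.0
```

Request:
arm_command(series=[0,0,0,-0.4,-0.148,0,0.4,0,0,0,-0.806,-0.296,0,0.4])

```text
t: 30.42
eef_pos: [0.5226, -0.1144, 0.1084]
ee_rot: [3.139, -0.0, -1.626]
force: [0.9, -0.5, -2.8]
width: 0.0493
gripper_force: 40.0
```

Request:
arm_command(series=[0,0,0,-0.4,-0.148,0,0.4,0,0,0,-0.806,-0.296,0,0.4,0,0,0,-0.806,-0.296,0,0.4,0,0,0,-0.806,-0.296,0,0.4])

```text
t: 30.92
eef_pos: [0.5561, -0.0368, 0.1085]
ee_rot: [3.139, -0.001, -1.625]
force: [0.2, -0.5, -2.5]
width: 0.0493
gripper_force: 40.0
```

Request:
arm_command(series=[0,0,0,0,0,0.3,0.4,0,0,0,0,0,0.5,0.4,0,0,0,0,0,0.67,0.4,0,0,0,0,0,0.67,0.4,0,0,0,0,0,0.67,0.4])

```text
t: 31.55
eef_pos: [0.5571, -0.0374, 0.0431]
ee_rot: [-3.142, -0.0, -1.627]
force: [-0.4, 0.0, -1.5]
width: 0.0494
gripper_force: 40.0
```

Request:
arm_command(series=[0,0,0,0,0,0.02,0.4,0,0,0,0,0,0.04,0.4,0,0,0,0,0,0.04,0.4], force=20)

```text
t: 31.92
eef_pos: [0.557, -0.0368, 0.0388]
ee_rot: [-3.142, 0.0, -1.626]
force: [0.5, 0.5, -3.1]
width: 0.0504
gripper_force: 20.0
```

Request:
arm_command(series=[0,0,0,0,0,0.015,0.4,0,0,0,0,0,0.025,0.4,0,0,0,0,0,0.025,0.4])

```text
t: 32.3
eef_pos: [0.557, -0.0368, 0.0361]
ee_rot: [3.141, -0.0, -1.626]
force: [0.9, -0.2, -2.2]
width: 0.0505
gripper_force: 20.0
```

Request:
arm_command(series=[0,0,0,0,0,0.01,0.4,0,0,0,0,0,0.02,0.4,0,0,0,0,0,0.02,0.4])

```text
t: 32.67
eef_pos: [0.557, -0.0368, 0.0341]
ee_rot: [3.141, -0.0, -1.626]
force: [0.5, -0.3, -2.8]
width: 0.0504
gripper_force: 20.0
```

Request:
arm_command(series=[0,0,0,0,0,0.01,0.4,0,0,0,0,0,0.01,0.4,0,0,0,0,0,0.01,0.4])

```text
t: 33.05
eef_pos: [0.5571, -0.0368, 0.0333]
ee_rot: [3.142, -0.0, -1.626]
force: [-0.7, -0.7, -1.9]
width: 0.0502
gripper_force: 20.0
```

Request:
arm_command(series=[0,0,0,0,0,0.008,0.4,0,0,0,0,0,0.008,0.4,0,0,0,0,0,0.008,0.4])

```text
t: 33.42
eef_pos: [0.5572, -0.0368, 0.0328]
ee_rot: [-3.141, 0.0, -1.626]
force: [-1.8, 0.3, 4.3]
width: 0.0506
gripper_force: 20.0
```

Bottomed. Release, lift, move above the knob and turn the jaws tangential to the knob's arc.

Request:
arm_command(series=[0,0,0,0,0,-0.005,0.75,0,0,0,0,0,-0.005,0.75,0,0,0,0,0,-0.005,0.75,0,0,0,0,0,-0.3,0.75,0,0,0,0,0,-0.7,0.6,0,0,0,0,0,-1,0.5,0,0,0,0,0,-1,0.5], force=6)

```text
t: 34.3
eef_pos: [0.5588, -0.0365, 0.1351]
ee_rot: [-3.137, 0.001, -1.625]
force: [-0.9, 0.2, -0.4]
width: 0.0453
gripper_force: 0.0
```

Request:
arm_command(series=[0,0,0,-0.677,0.854,0,0.5,0,0,0,-0.677,0.854,0,0.5,0,0,0,-0.677,0.854,0,0.5])

```text
t: 34.67
eef_pos: [0.4733, 0.0365, 0.132]
ee_rot: [3.141, 0.0, -1.623]
force: [0.6, -1.5, -0.3]
width: 0.0438
gripper_force: 0.0
```

Request:
arm_command(series=[0,0,-0.94,0,0,0,0.5,0,0,-0.94,0,0,0,0.5,0,0,-0.94,0,0,0,0.5,0,0,-0.94,0,0,0,0.5,0,0,-0.94,0,0,0,0.5,0,0,-0.94,0,0,0,0.5,0,0,-0.94,0,0,0,0.5,0,0,-0.94,0,0,0,0.5])

```text
t: 35.67
eef_pos: [0.4758, 0.035, 0.1318]
ee_rot: [3.141, 0.001, -0.144]
force: [0.1, -0.2, 0.5]
width: 0.044
gripper_force: 0.0
```

```bash
python3 - <<'E'
from h import *
t=arm.grab_frame("top");s=arm.grab_frame("side");cv2.imwrite("pics/s5.png",s);cv2.imwrite("pics/t5.png",t)
S=arm.get_state();print(S["eef_pos"],S["ee_rot"],S["q"])
for l,n,im,z,b in(("rdT","top",t,.039,(318,181,348,211)),("rdS","side",s,.039,(308,210,342,236))):
    for r in half(n,im,(-1,0,1),z,b): print(l,*r)
for r in half("side",s,(0,-1,1),.071,(290,192,304,210)): print("knobS",*r)
a=cv2.resize(s[165:245,280:365],None,fx=6,fy=6,interpolation=cv2.INTER_CUBIC)
b=cv2.resize(t[170:222,265:360],None,fx=3,fy=3,interpolation=cv2.INTER_CUBIC)
o=np.zeros((480,800,3),np.uint8);o[:,:510]=a;o[:156,515:800]=b
cv2.imwrite("pics/c8.png",o)
E
```

```text
[0.47575876 0.03507642 0.13183732] [ 3.14104585e+00  7.23904039e-04 -1.47851412e-01] [ 4.87362745e-01  1.17041545e-01 -5.40686063e-01  1.34043042e-05
 -9.13975865e-01  9.35574178e-01]
rdT [333.2 195.4] [557.6 -40.3] [51.5 43.2] 29.6
rdS [322.8 223.5] [558.3 -43.3] [58.2 50.5] 89.4
knobS [297.4 200.6] [475.6  30.9] [16.2 54.8] 1.1
```

View pics/c8.png

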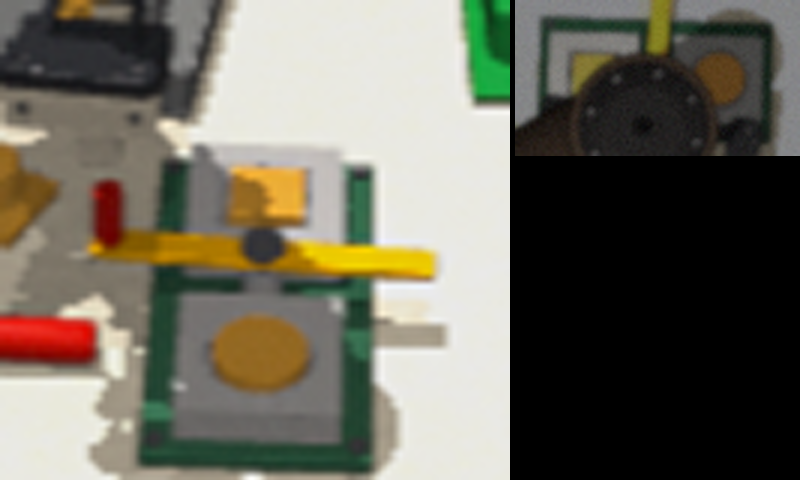

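Both blanks sit flat in their dies (crop 265,195 and 260,352) and the knob stands below the gripper. Lowering over it and gripping lightly.

Request:
arm_command(series=[0,0,0,0,0,0.4,0.5,0,0,0,0,0,0.74,0.5,0,0,0,0,0,0.74,0.5,0,0,0,0,0,0.74,0.1,0,0,0,0,0,0.74,0.1,0,0,0,0,0,0.74,0.1,0,0,0,0,0,0.74,0.1], force=8)

```text
t: 36.65
eef_pos: [0.4761, 0.0357, 0.0594]
ee_rot: [-3.141, -0.001, -0.149]
force: [-2.1, -0.1, 5.9]
width: 0.0175
gripper_force: 8.0
```

```bash
cat > arc.py <<'E'
from h import *
from scipy.spatial.transform import Rotation as R
import sys
S=arm.get_state();p=np.array(S["eef_pos"]);O=np.array([.5600,.0268])
Rt=R.from_euler("xyz",S["ee_rot"]).as_matrix()
v=p[:2]-O;th=np.degrees(np.arctan2(v[1],v[0]));print("pos",p,"r",np.hypot(*v),"world ang",th,"a deg",th-86.9,"yaw",np.degrees(S["ee_rot"][2]),S["force"],S["width"],S["gripper_force"])
for d in map(float,sys.argv[1:]):
    t=np.radians(th-d);w=np.r_[O+.085*np.array([np.cos(t),np.sin(t)]),p[2]]-p
    print(d,"turn",round(d/90,3),"shift",np.round(Rt.T@w/.1,3))
E
python3 arc.py 8 16 24 32 40 48 56
```

```text
pos [0.47611039 0.03571375 0.059365  ] r 0.08436184736138423 world ang 173.93475142590347 a deg 87.03475142590347 yaw -8.550280157764929 [-2.07122691 -0.05025506  5.88844166] 0.017502647820427885 8.00157979130745
8.0 turn 0.089 shift [-0.003 -0.118  0.   ]
16.0 turn 0.178 shift [ 0.016 -0.235  0.   ]
24.0 turn 0.267 shift [ 0.052 -0.348  0.   ]
32.0 turn 0.356 shift [ 0.103 -0.455  0.001]
40.0 turn 0.444 shift [ 0.169 -0.554  0.001]
48.0 turn 0.533 shift [ 0.247 -0.643  0.001]
56.0 turn 0.622 shift [ 0.337 -0.72   0.001]
```

Request:
arm_command(series=[0,0,0,0,0,-0.03,0.1,0,0,0,0,0,-0.03,0.1])

```text
t: 36.9
eef_pos: [0.4754, 0.0356, 0.0613]
ee_rot: [-3.141, 0.0, -0.15]
force: [0.9, 1.1, -4.9]
width: 0.0176
gripper_force: 8.0
```

Request:
arm_command(series=[0,0,0.04,-0.002,-0.06,0,0.1,0,0,0.09,-0.003,-0.118,0,0.1,0,0,0.09,-0.003,-0.118,0,0.1])

```text
t: 37.28
eef_pos: [0.4774, 0.0475, 0.0613]
ee_rot: [-3.141, -0.0, -0.29]
force: [4.3, -0.3, -7.6]
width: 0.0173
gripper_force: 8.0
```

```bash
python3 arc.py 8 16 24 32 40 48
```

```text
pos [0.4774115  0.04747197 0.06133273] r 0.08513631085677414 world ang 165.94753489685277 a deg 79.04753489685277 yaw -16.60279596877713 [ 4.32730084 -0.29498599 -7.55959361] 0.017290542687719967 8.000174313783646
8.0 turn 0.089 shift [ 0.004 -0.119  0.   ]
16.0 turn 0.178 shift [ 0.024 -0.236  0.   ]
24.0 turn 0.267 shift [ 0.059 -0.349  0.   ]
32.0 turn 0.356 shift [ 0.11  -0.456  0.   ]
40.0 turn 0.444 shift [ 0.176 -0.555  0.   ]
48.0 turn 0.533 shift [ 0.254 -0.644  0.   ]
```

Request:
arm_command(series=[0,0,0.09,0.004,-0.119,0,0.1,0,0,0.178,0.024,-0.236,0,0.1,0,0,0.267,0.059,-0.349,0,0.1,0,0,0.356,0.11,-0.456,0,0.1,0,0,0.356,0.11,-0.456,0,0.1])

```text
t: 37.9
eef_pos: [0.5007, 0.0877, 0.0613]
ee_rot: [3.141, 0.0, -0.847]
force: [1.9, -0.8, -3.3]
width: 0.0177
gripper_force: 8.0
```

```bash
python3 arc.py 8 16 24 32 38 42
```

```text
pos [0.50066179 0.08774654 0.06132826] r 0.08506176571273735 world ang 134.23394420284689 a deg 47.33394420284688 yaw -48.5415218153874 [ 1.94911286 -0.77132011 -3.25032177] 0.0176884293776709 7.999938726425171
8.0 turn 0.089 shift [ 0.003 -0.119 -0.   ]
16.0 turn 0.178 shift [ 0.022 -0.236 -0.   ]
24.0 turn 0.267 shift [ 0.057 -0.349 -0.   ]
32.0 turn 0.356 shift [ 0.108 -0.456 -0.   ]
38.0 turn 0.422 shift [ 0.155 -0.531 -0.   ]
42.0 turn 0.467 shift [ 0.191 -0.579 -0.   ]
```

Request:
arm_command(series=[0,0,0.09,0.003,-0.119,0,0.1,0,0,0.178,0.022,-0.236,0,0.1,0,0,0.267,0.057,-0.349,0,0.1,0,0,0.356,0.108,-0.456,0,0.1,0,0,0.422,0.155,-0.531,0,0.1,0,0,0.467,0.191,-0.579,0,0.1,0,0,0.467,0.191,-0.579,0,0.1])

```text
t: 38.78
eef_pos: [0.5565, 0.1116, 0.0614]
ee_rot: [3.141, 0.0, -1.58]
force: [1.0, 2.9, -3.7]
width: 0.0172
gripper_force: 8.0
```

```bash
python3 arc.py 2 4 6 8
```

```text
pos [0.55654881 0.11158232 0.06137794] r 0.08485253363006315 world ang 92.33102214073021 a deg 5.431022140730207 yaw -90.51537566499839 [ 1.01734652  2.92391029 -3.65412564] 0.017229637999079568 7.999860048294067
2.0 turn 0.022 shift [-0.002 -0.03  -0.   ]
4.0 turn 0.044 shift [-0.002 -0.059 -0.   ]
6.0 turn 0.067 shift [-0.001 -0.089 -0.   ]
8.0 turn 0.089 shift [ 0.001 -0.118 -0.   ]
```

Now small steps to the stop, watching the x force.

Request:
arm_command(series=[0,0,0.022,0,-0.03,0,0.1,0,0,0.044,0,-0.065,0,0.1,0,0,0.044,0,-0.065,0,0.1])

```text
t: 39.15
eef_pos: [0.5632, 0.1115, 0.0614]
ee_rot: [3.141, -0.0, -1.653]
force: [-1.9, 3.0, -3.0]
width: 0.0175
gripper_force: 8.0
```

Request:
arm_command(series=[0,0,0,0,-0.01,0,0.1,0,0,0,0,-0.01,0,0.1])

```text
t: 39.4
eef_pos: [0.5641, 0.1114, 0.0614]
ee_rot: [3.141, -0.0, -1.652]
force: [-2.1, 3.7, -3.1]
width: 0.0174
gripper_force: 8.0
```

Request:
arm_command(series=[0,0,0,0,-0.008,0,0.1,0,0,0,0,-0.008,0,0.1])

```text
t: 39.65
eef_pos: [0.5644, 0.1113, 0.0614]
ee_rot: [3.141, -0.0, -1.653]
force: [-4.7, 4.5, -1.3]
width: 0.0175
gripper_force: 8.0
```

Request:
arm_command(series=[0,0,0,0,-0.01,0,0.1,0,0,0,0,-0.01,0,0.1])

```text
t: 39.9
eef_pos: [0.5644, 0.1113, 0.0613]
ee_rot: [3.139, -0.0, -1.653]
force: [-8.9, 6.0, 1.2]
width: 0.0175
gripper_force: 8.0
```

At the stop: x holds at 564.4 mm while the force rises. Relax, release, lift and move away.

Request:
arm_command(series=[0,0,0,0,0.006,0,0.1,0,0,0,0,0.006,0,0.5,0,0,0,0,0.006,0,0.5,0,0,0,0,0.006,0,0.5,0,0,0,0,0.006,-0.4,0.5,0,0,0,0,0.006,-1,0.5,0,0,0,0,0.006,-1,0.5])

```text
t: 40.78
eef_pos: [0.5686, 0.1123, 0.1669]
ee_rot: [-3.133, 0.004, -1.652]
force: [0.2, -0.7, -0.0]
width: 0.0436
gripper_force: 0.0
```

Request:
arm_command(series=[0,0,0,-1,0.8,0,0.5,0,0,0,-1,0.8,0,0.5,0,0,0,-1,0.8,0,0.5])

```text
t: 41.15
eef_pos: [0.4922, 0.2201, 0.1616]
ee_rot: [-3.141, 0.001, -1.648]
force: [-0.9, 0.5, -0.2]
width: 0.0437
gripper_force: 0.0
```

Request:
arm_command(series=[0,0,0,-1,0.2,0,0.5,0,0,0,-1,0.2,0,0.5,0,0,0,-1,0.2,0,0.5])

```text
t: 41.52
eef_pos: [0.4822, 0.3207, 0.1609]
ee_rot: [-3.142, -0.0, -1.65]
force: [1.0, -0.1, -0.2]
width: 0.0437
gripper_force: 0.0
```

```bash
python3 - <<'E'
from h import *
t=arm.grab_frame("top");s=arm.grab_frame("side")
for r in half("side",s,(0,-1,1),.071,(310,175,338,205)): print("knobS",*r)
for r in half("top",t,(0,-1,1),.088,(266,168,310,222),amin=8): print("knobT",*r)
a=cv2.resize(s[140:300,250:360],None,fx=3.6,fy=3.6,interpolation=cv2.INTER_CUBIC)
b=cv2.resize(t[160:265,190:330],None,fx=2.8,fy=2.8,interpolation=cv2.INTER_CUBIC)
o=np.zeros((576,800,3),np.uint8);o[:,:396]=a;o[:b.shape[0],400:400+b.shape[1]]=b
cv2.imwrite("pics/c9.png",o)
E
```

```text
knobS [319.7 196.3] [548.8  50.6] [38.7 10.8] 85.5
knobS [325.9 190.6] [569.3  82.7] [ 23.4 114.5] 6.5
knobT [291.7 195. ] [556.1  82.7] [99.1 88. ] 88.6
knobT [282.9 194.8] [558.4  97. ] [128.1 157.7] 88.6
```

View pics/c9.png

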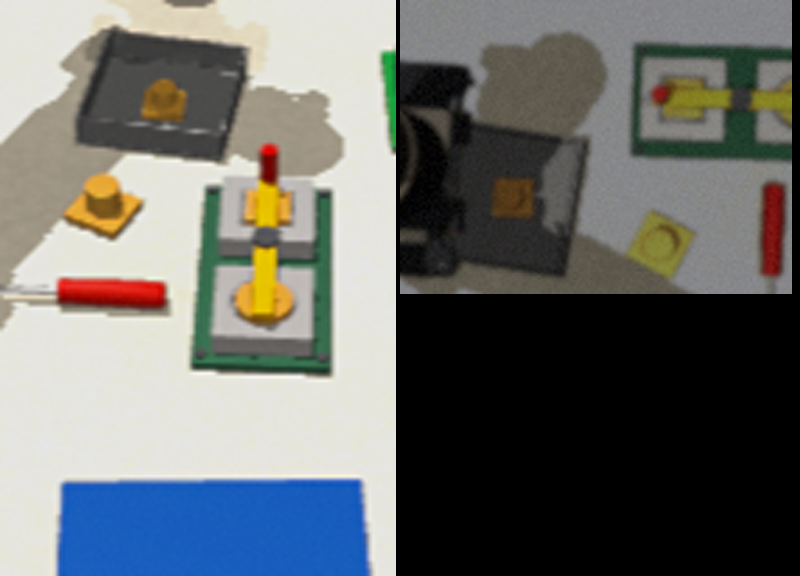

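The picture shows the bar across both blanks at its stop (knob at 268,160, pivot at 265,238), the finished part in the tray, and the bystanders where they were.

```bash
python3 -c "
from station import arm
print(arm.job_done())"
```

```text
the job is handed in; nothing more can be done
None
```

I handed the job in at about 42 s of the 72 s allowed: the finished part is in the grey tray, both blanks sit home in their own dies, and the bar is closed against its stop across both. The hand-in call returned no verdict.

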